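Show a turned wheel spoke to the inspection camera

TASK

First click the selector on the inspection camera's control box to its three-dot mark and let go of it. Then take the ship's-wheel spoke (the turned part with a handle at one end and a thin tenon at the other) out of the rack and hold it up level in the air, at the height of the camera's lens, with its tenon pointing straight into the lens and the tenon's end 80 mm from it. Finish while holding it still there; leave the other two parts in the rack, and do not knock the camera.

Things in the scene. Friction and masses are not known exactly. Their poses are not given: they have to be found in the camera images.
- control_box: Grey metal box, 110 x 110 x 45 mm high, fixed, yaw varies. Origin: centre of its underside; z up. The selector knob sits in the middle of its top. Marks of white dots lie on the top, 44 mm from the knob's axis: one dot at +0.9 rad from the box's x axis (counter-clockwise from above), two dots at +0.3, three at -0.3, four at -0.9.
- selector (a joint): Turning of the selector knob, rad: 0 points at one dot, 0.6 two dots, 1.2 three, 1.8 four; grows clockwise seen from above; stops just outside 0 and 1.8. It clicks: a spring pulls it to the nearest mark, and about 0.1 N m turns it over a click. Starts at the one-dot or the two-dot mark.
- selector_grip (a point): Point on the knob's vertical axis, 31 mm above the box's top, a good height to grip. Black knob: disc 48 mm across, 8 mm high, with an upright bar grip 44 mm long, 14 mm wide, from 8 to 38 mm above the box's top. A white line and a small nose show its pointing end. The bar points along the box's yaw + 0.9 - (selector value).
- rack: Dark wooden rack, fixed, base 110 x 225 x 12 mm, yaw varies; origin: centre of its underside. Two combs 8 mm thick at its x = +-32 mm (56 mm free between) carry V rests at y = -75, 0, +75 mm; their lips reach 56 mm above the table. Three wooden parts lie in them along the rack's x, axes 55 mm above the table; which lies where varies.
- spoke: Ship's-wheel spoke: pale turned wood, 202 mm long, about 60 g, round, straight along its own x. Origin on its axis, near its centre of mass, at the start midway between the combs. Shank 20 mm in diameter from x = -42 to +80 mm, tenon 12 mm from +80 to +105, bead 26 mm from -50 to -42, bulging handle up to 22 mm from -97 to -50. In the rack the tenon points to the rack's +x.
- tenon (a point): Centre of the tenon's end face, the spoke's tip at x = +105 mm.
- handle_end (a point): Centre of the handle's end, at x = -97 mm of the spoke.
- dowel: Bystander in the rack: plain straight wooden rod, 20 mm in diameter, 150 mm long; origin at its middle. Stays in the rack.
- baluster: Bystander in the rack: wooden rod 20 mm in diameter, 100 mm long, with a 30 mm ball at each end (150 mm over all); origin at its middle. Stays in the rack.
- camera: Inspection camera fixed to the table: 120 mm square foot, post, and a black housing 80 x 60 x 54 mm whose middle is 180 mm above the table; in front a white ring and a short black lens. It looks level along its own -x; yaw varies. Origin on the table, below the housing's middle.
- lens (a point): Centre of the lens's front face, 62.6 mm from the camera's origin along its -x, 180 mm above the table; its axes are the camera's, so the lens looks along -x.
Not all that is in view belongs to the job. Several things have the shape of the rack; the one meant has the colours described above.

How it is judged:
By the outcome, as a careful person would: the job done as asked, in the order asked, and still so for the second after the job is handed in, while the arm keeps its last pose, push and grip.
It also fails if it takes over 54 s, if anything falls off the work surface, if the arm or the gripper's body presses on something with over 40 N, if the wrist force passes 120 N, or if a joint passes its speed limit or range.

ROBOT

A 6-joint arm with a two-finger parallel gripper is mounted at the origin on the work surface. World frame = base frame: x ahead of the robot, y to its left, z up, the work surface at z = 0. Lengths are in mm, angles in rad, forces in N, time in s.
With the tool pointing down it reaches from about 300 to 750 mm from the base axis. Payload 8.5 kg.
Tool frame: the origin (TCP) lies midway between the tips of the shut fingers; the grasp point (between the pads) lies 19 mm behind it; z points along the fingers, y is the line along which they close (so a half turn about z gives the same grasp; the last joint's range is limited). The gripper opens to 85 mm and grips with 20 to 120 N. Pads are 22 mm wide; open, the fingers measure 114 mm over their backs; the gripper's body (76 mm by 85 mm) begins 54 mm behind the grasp point. The pads swing forward as they close: fully open they stand 13 mm farther back than shut.
Start: joints at [-1.469, 0.381, 1.297, -0, 1.464, -0.215], TCP at [171.334, -522.614, 231.322] pointing down, gripper open.
Joint ranges: [-3.11, 3.11], [-0.89, 2.33], [0.22, 2.48], [-1.42, 4.56], [0.17, 2.85], [-2.88, 2.88]. Speed limits (rad/s): [2.39, 2.39, 3.14, 3.14, 3.14, 3.14].

INTERFACE

Orientations are given as a unit quaternion [x, y, z, w].
In Python, from rig import bot, viewer, order, spotter gives the robot as it stands.
- The arm moves only by the shell command python3 -m handwheel 'ROWS'. ROWS is JSON, a list of rows, each an object of numbers: "fingers": the closure, from 0 (fully open) to 1 (shut); "x", "y", "z": the shift along the tool's x, y, z in mm; "ax", "ay", "az": the turn, a rotation vector about the tool's x, y, z in degrees. In form: [{"fingers": .., "x": .., "y": .., "z": .., "ax": .., "ay": .., "az": ..}, ...]. A call has 1 to 8 rows; each row shifts and turns the commanded pose from where the row before left it, along the tool's axes as they then stand; what a row does not reach is not made up. A row lasts 1/8 s, in which the tool goes at most 62.5 mm and 10.7 degrees, less where a joint would pass 70% of its speed; a pose out of reach is approached as far as the arm can. A call with a gripper value outside its range is refused whole. The fingers move at their own pace and stop on an object; the grip force is fixed at half the most. Time passes only in rows, so rows that do not move let the fingers close. It gives the time, the measured TCP pose, the force, the opening and the grip force at its end, in the units of the state.
- bot.read_state(): the state, without advancing time (a new reading comes with each control period).
- viewer.snapshot(name): name is "side" or "top"; returns (picture, depth): 480x640x3 uint8, red, green, blue; 480x640 float32, mm along the optical axis (not along the pixel's ray), 0 where there is no reading.
- viewer.calibration(name): a dict with "K" (3x3 intrinsics, pixels), "dist_coeffs" ([k1, k2, p1, p2, k3] as OpenCV has them; the pictures are not rectified), "R" (3x3) and "t" (3): a world point X has camera coordinates R X + t. Camera axes: x right, y down, z forward; pixel columns grow to the right and rows downward; lengths in mm; the calibration is good to about 2 mm. A picture is of the moment at which its call begins. calibration takes no time and is no camera call.
- order.close_job(): hands the job in; it is judged then, once.
Trained networks look in the newest picture that a camera, given by its name, has taken for a name from the list of things; names that differ only in an ending like _2 or _b are one class to them, and where a whole thing is asked for, a point or a joint stands for the part that bears it (a point fixed in the world has none). Each returns a list of dicts, best first, with "p" (0 to 1); they miss things now and then, are a little off and sometimes report something else, mostly with a low value. They report only what shows in the picture. A call takes as long as a camera call. They do not tell look-alikes from the thing itself.
- spotter.cut_out(camera, query): "region" (480x640 bool, what is visible of it) and "bbox" ([centre column, centre row, width, height] in pixels, round what is visible of it).
- spotter.place_of(camera, query): "at" ([column, row] in pixels: a listed point, or the origin of a listed thing).
The state is a dict: "time": time; "joint_pos": joint angles; "joint_vel": joint speeds; "tau": joint torques, N m; "eef_pos": TCP position; "eef_rot": TCP orientation; "contact_force": force on the tool from outside, world axes, zero at the start; "moment": the same for the moment, N m; "grip_width": finger opening in mm; "grip_force": force on a finger pad.
Only numpy, scipy, OpenCV 4.12 (cv2) and the standard library are available. Lean on these libraries where they do the work, as an engineer would, in place of code of your own. Each camera call takes 0.05 s, during which the arm holds its last target. There are 200 camera calls.

## Working session

There is one attempt and no reset: what is moved stays moved. The work goes in short steps, Python scripts to look and compute and a shell command to move; the robot and the scene stay as the last step left them, time stands still between calls to the robot, and variables do not carry over. Pictures are saved under pics/ and viewed, at most 10 in all, crops included, and the job is handed in when it is done.

```bash
mkdir -p pics; cat > h.py <<'E'
import numpy as np, cv2
from rig import bot, viewer, order, spotter
from scipy.spatial.transform import Rotation as R
def cal(n):
    c=viewer.calibration(n); return [np.array(c[k],float) for k in("K","dist_coeffs","R","t")]
def ray(n,px):
    K,d,Rm,t=cal(n); u=cv2.undistortPoints(np.array(px,float).reshape(-1,1,2),K,d).reshape(-1,2)
    return -Rm.T@t.ravel(), np.c_[u,np.ones(len(u))]@Rm
def atz(n,px,z):
    c,v=ray(n,px); return c+v*((z-c[2])/v[:,2])[:,None]
def cloud(n,depth,mask):
    r,c=np.nonzero(mask&(depth>0)); o,v=ray(n,np.c_[c,r]); return o+v*depth[r,c][:,None]
def proj(n,X):
    K,d,Rm,t=cal(n); return cv2.projectPoints(np.array(X,float).reshape(-1,3),cv2.Rodrigues(Rm)[0],t.ravel(),K,d)[0].reshape(-1,2)
def snap(n,f=None):
    p,d=viewer.snapshot(n)
    if f: cv2.imwrite(f"pics/{f}.png",p[:,:,::-1])
    return p,d
E
python3 - <<'E'
from h import *
print(bot.read_state())
for n in("top","side"):
    p,d=snap(n,n+"0"); np.save(n+"0.npy",d)
    for q in ("control_box","selector","selector_grip","rack","spoke","tenon","handle_end","camera","lens","dowel","baluster"):
        print(n,q,[(np.round(r["at"]).tolist(),round(r["p"],2)) for r in spotter.place_of(n,q)[:3]])
E
```

```text
{'time': 0.0, 'joint_pos': array([-1.46930591e+00,  3.81227766e-01,  1.29824197e+00,  1.47351369e-05,
        1.46359696e+00, -2.15256882e-01]), 'joint_vel': array([-0.00150486, -0.00146832, -0.00176328, -0.00101357,  0.00063272,
       -0.00138778]), 'tau': array([-1.79956995e-03, -4.48461378e+01, -2.31281108e+01, -3.22129281e-04,
        4.83673837e-03,  1.24954417e-05]), 'eef_pos': array([ 171.30731498, -522.34492475,  230.70105507]), 'eef_rot': array([ 9.87484942e-01,  1.57711591e-01,  4.92145405e-05, -7.35415340e-04]), 'contact_force': array([-0.52711174,  0.31572544, -0.42145116]), 'moment': array([ 0.02519408, -0.00468611,  0.0135755 ]), 'grip_force': 0.0, 'grip_width': 85.28745163658104}
top control_box [([276.0, 230.0], 0.77)]Traceback (most recent call last):
  File "<stdin>", line 6, in <module>
ValueError: it knows: baluster, camera, control_box, dowel, handle_end, lens, rack, selector_grip, spoke, tenon
```

```bash
ls pics
```

```text
top0.png
```

```bash
python3 - <<'E'
from h import *
for n in("top","side"):
    p,d=snap(n,n+"1"); np.save(n+"1.npy",d)
    for q in ("control_box","selector_grip","rack","spoke","tenon","handle_end","camera","lens","dowel","baluster"):
        print(n,q,[(np.round(r["at"]).tolist(),round(r["p"],2)) for r in spotter.place_of(n,q)[:3]])
E
```

```text
top control_box [([276.0, 235.0], 0.72)]
top selector_grip [([276.0, 233.0], 0.82), ([446.0, 201.0], 0.34)]
top rack [([414.0, 207.0], 0.91)]
top spoke [([393.0, 216.0], 0.86), ([402.0, 248.0], 0.6)]
top tenon [([385.0, 178.0], 0.57)]
top handle_end [([400.0, 248.0], 0.59)]
top camera [([177.0, 210.0], 0.72)]
top lens [([183.0, 204.0], 0.96)]
top dowel [([417.0, 208.0], 0.82)]
top baluster [([446.0, 202.0], 0.95)]
side control_box [([309.0, 333.0], 0.61), ([234.0, 444.0], 0.31)]
side selector_grip [([310.0, 308.0], 0.91), ([360.0, 212.0], 0.6)]
side rack [([318.0, 207.0], 0.97), ([446.0, 195.0], 0.55)]
side spoke [([320.0, 213.0], 0.76), ([319.0, 179.0], 0.3)]
side tenon [([275.0, 216.0], 0.57)]
side handle_end [([359.0, 209.0], 0.74)]
side camera [([231.0, 444.0], 0.63)]
side lens [([237.0, 361.0], 0.6)]
side dowel [([315.0, 192.0], 0.73)]
side baluster [([320.0, 175.0], 0.94)]
```

View pics/top0.png

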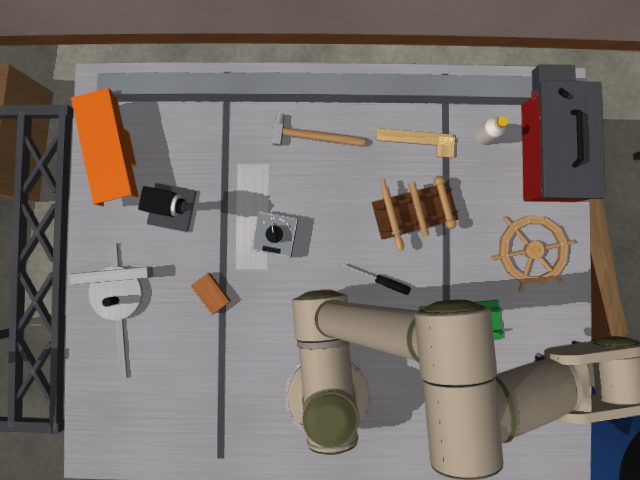

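View pics/side1.png

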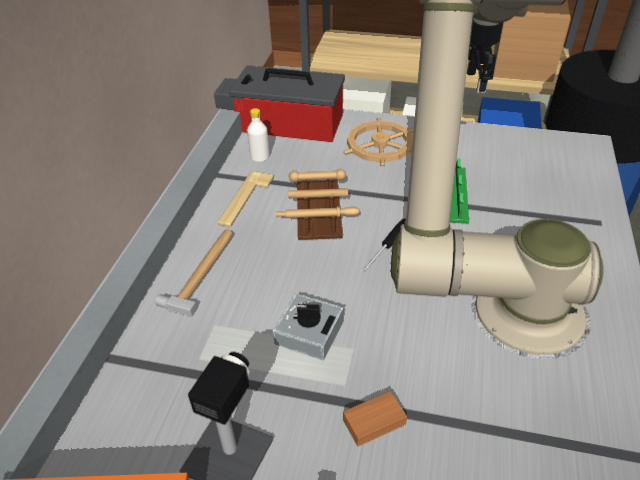

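The top view has +x up and −y to the right. The control box is at about (275,233), with the rack at (414,207) and the spoke leftmost in it, from (385,178) to (400,248). The inspection camera's lens is at (180,205), facing right. The side view agrees. Next I'll measure poses.

```bash
python3 - <<'E'
from h import *
d=np.load("top1.npy"); p=cv2.imread("pics/top1.png")
for n in("top","side"):
    dd,pp=(np.load(n+"1.npy"),None); snap(n)
    for q in("control_box","spoke","rack","camera","dowel"):
        r=spotter.cut_out(n,q)[:2]
        for k in r[:1]:
            X=cloud(n,dd,k["region"]); print(n,q,round(k["p"],2),k["bbox"],len(X),np.median(X,0).round(),np.percentile(X,2,0).round(),np.percentile(X,98,0).round())
            np.save(f"{n}_{q}.npy",X)
            if q=="control_box":
                m=np.abs(X[:,2]-45)<4; print("  boxtop",m.sum(),cv2.minAreaRect(X[m][:,:2].astype(np.float32)))
            if q=="rack":
                m=X[:,2]<70; print("  rack",cv2.minAreaRect(X[m][:,:2].astype(np.float32)))
            if q in("spoke","dowel"):
                m=X[:,2]>45; Y=X[m][:,:2]; c=Y.mean(0);v=np.linalg.svd(Y-c,full_matrices=False)[2][0]; s=(Y-c)@v; print("  ",q,c,v,s.min(),s.max(),X[m][:,2].max())
for n,a in(("top",dict(lens=(183,204),grip=(276,233),ten=(385,178),han=(400,248))),("side",dict(lens=(237,361),grip=(310,308),ten=(275,216),han=(359,209)))):
    for k,z in(("lens",180),("grip",76),("ten",55),("han",55)): print(n,k,atz(n,a[k],z).round(1))
s=cv2.imread("pics/side1.png")
a=cv2.resize(p[200:270,235:325],(800,600)[:2] if 0 else (720,560),interpolation=cv2.INTER_CUBIC)
cv2.imwrite("pics/boxtop.png",a)
b=cv2.resize(s[285:365,265:355],(720,640),interpolation=cv2.INTER_CUBIC)[:600]
cv2.imwrite("pics/boxside.png",b)
E
```

```text
top control_box 0.61 [274.1, 234.6, 47.5, 46.9] 1616 [449. 149.  47.] [394.  96.  39.] [503. 207.  85.]
  boxtop 1133 ((449.938232421875, 152.53759765625), (110.36074829101562, 109.8076171875), 80.23077392578125)
top spoke 0.74 [392.8, 215.0, 25.0, 72.0] 472 [ 501. -167.   64.] [ 415. -194.   55.] [ 591. -141.   71.]
   spoke [ 501.60400021 -166.85902035] [-0.9667633  -0.25567307] -101.80532591521322 95.50566637928618 74.88243440839574
top rack 0.91 [415.4, 210.0, 87.5, 57.2] 1990 [ 520. -226.   14.] [ 455. -345.    7.] [ 584. -130.   56.]
  rack ((521.859130859375, -239.52810668945312), (110.04448699951172, 224.08836364746094), 14.805192947387695)
top camera 0.95 [166.2, 207.6, 56.5, 50.9] 2053 [511. 422. 174.] [465. 370.   6.] [582. 508. 211.]
top dowel 0.94 [418.4, 209.3, 20.4, 57.8] 407 [ 519. -241.   64.] [ 451. -265.    5.] [ 589. -217.   70.]
   dowel [ 518.52114849 -239.87395389] [-0.96462597 -0.26362232] -75.10895657347102 72.32969959413232 70.48218996431888
side control_box 0.62 [308.8, 327.9, 71.5, 61.5] 3119 [442. 171.  45.] [388. 100.   5.] [503. 213.  83.]
  boxtop 1766
[... 431 characters left out ...]
53.]
  rack ((521.1446533203125, -248.98907470703125), (113.47156524658203, 249.47286987304688), 15.648913383483887)
side camera 0.66 [228.1, 414.6, 94.1, 130.7] 6977 [514. 446.  16.] [464. 373.   6.] [581. 495. 209.]
side dowel 0.67 [318.4, 194.2, 59.5, 13.3] 448 [ 520. -235.   62.] [ 450. -254.   50.] [ 586. -214.   68.]
   dowel [ 519.82948842 -234.75187725] [-0.96827816 -0.24987478] -72.8961615686941 75.14256051277799 69.49423474215826
top lens [[514.5 367.9 180. ]]
top grip [[449.8 144.6  76. ]]
top ten [[ 603.7 -149.5   55. ]]
top han [[ 412.9 -190.4   55. ]]
side lens [[509.5 371.5 180. ]]
side grip [[444. 150.  76.]]
side ten [[ 600.5 -133.4   55. ]]
side han [[ 406.8 -199.6   55. ]]
```

View pics/boxtop.png

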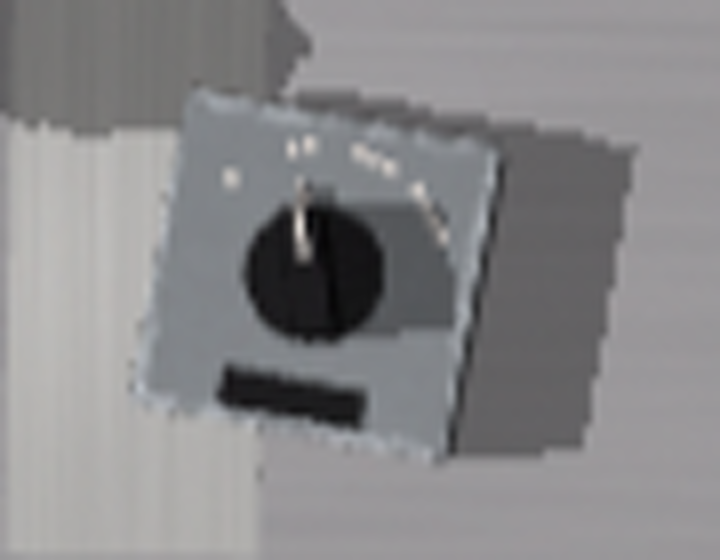

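View pics/boxside.png

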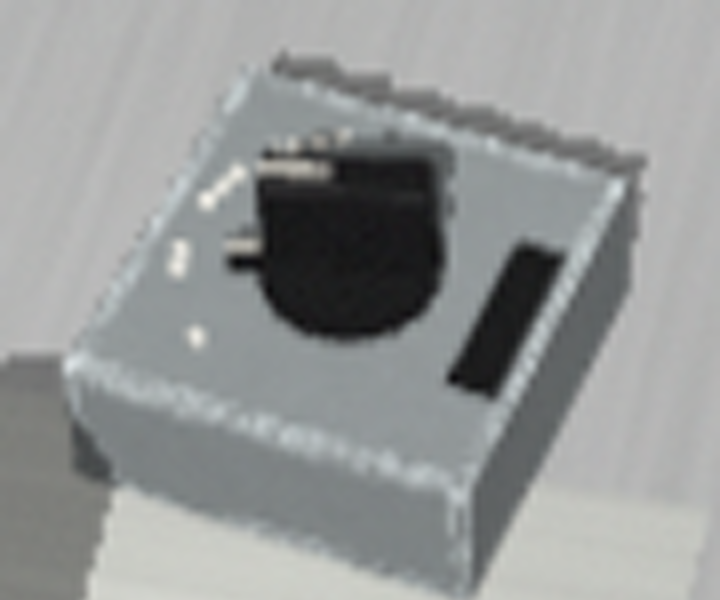

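The pointer line is at the two-dot mark in both crops, so the selector starts at 0.6. The box yaw is about −9.8°, so the bar needs to go from +7.4° to −27°, which is 34.4° clockwise. The spoke's axis is at 14.85°, with its origin near (502,−166). I'll fit the camera housing next and start the move.

```bash
python3 - <<'E'
from h import *
for n in("top","side"):
    X=np.load(n+"_camera.npy"); m=abs(X[:,2]-207)<5; print(n,m.sum(),np.median(X[m],0).round(1),cv2.minAreaRect(X[m][:,:2].astype(np.float32)))
    m=X[:,2]<12; print(" foot",m.sum(),cv2.minAreaRect(X[m][:,:2].astype(np.float32)))
# combine lens rays
A=np.zeros((3,3));b=np.zeros(3)
for n,px in(("top",(183,204)),("side",(237,361))):
    c,v=ray(n,px); v=v[0]/np.linalg.norm(v); P=np.eye(3)-np.outer(v,v); A+=P;b+=P@c
print("lens tri",np.linalg.solve(A,b))
E
python3 -m handwheel '[{"fingers":0,"z":-20},{"fingers":0,"x":30},{"fingers":0,"az":3},{"fingers":0,"az":8}]'
```

```text
top 811 [518.5 425.3 207.3] ((517.729248046875, 418.2703857421875), (101.14822387695312, 60.08119201660156), 79.79426574707031)
 foot 432 ((526.8797607421875, 459.6751708984375), (143.51699829101562, 120.19281768798828), 78.96271514892578)
side 1857 [516.8 430.5 207.1] ((518.080078125, 424.4522705078125), (91.39915466308594, 60.859352111816406), 79.57898712158203)
 foot 2069 ((545.47265625, 360.82843017578125), (155.1749267578125, 276.4384460449219), 14.620101928710938)
lens tri [513.12161766 368.60218819 175.28685396]invalid input at $[0]: expected keys fingers, x, y, z, ax, ay, az
```

```bash
python3 -m handwheel '[{"fingers":0,"x":34,"y":-40,"z":0,"ax":0,"ay":0,"az":0},{"fingers":0,"x":34,"y":-40,"z":0,"ax":0,"ay":0,"az":0},{"fingers":0,"x":34,"y":-40,"z":0,"ax":0,"ay":0,"az":0},{"fingers":0,"x":34,"y":-40,"z":0,"ax":0,"ay":0,"az":0},{"fingers":0,"x":34,"y":-40,"z":0,"ax":0,"ay":0,"az":0},{"fingers":0,"x":34,"y":-40,"z":0,"ax":0,"ay":0,"az":0},{"fingers":0,"x":34,"y":-40,"z":0,"ax":0,"ay":0,"az":0},{"fingers":0,"x":34,"y":-40,"z":0,"ax":0,"ay":0,"az":0}]'
```

```text
time: 2.8
eef_pos: [330.5, -132.3, 231.6]
eef_rot: [0.988, 0.157, 0.0, 0.0]
contact_force: [0.3, -2.4, -0.6]
grip_width: 84.9
grip_force: 0.0
```

```bash
python3 -m handwheel '[{"fingers":0,"x":34,"y":-40,"z":0,"ax":0,"ay":0,"az":0},{"fingers":0,"x":34,"y":-40,"z":0,"ax":0,"ay":0,"az":0},{"fingers":0,"x":34,"y":-40,"z":0,"ax":0,"ay":0,"az":0},{"fingers":0,"x":34,"y":-40,"z":0,"ax":0,"ay":0,"az":0},{"fingers":0,"x":34,"y":-40,"z":0,"ax":0,"ay":0,"az":0},{"fingers":0,"x":34,"y":-40,"z":0,"ax":0,"ay":0,"az":0},{"fingers":0,"x":0,"y":0,"z":0,"ax":0,"ay":0,"az":0}]'
cat >> h.py <<'E'
def go(target,yaw):
    "tool-frame shift to world target after turning to tool-x yaw (deg); turn first"
    s=bot.read_state(); r=R.from_quat(s["eef_rot"])
    y=np.radians(yaw); T=np.array([[np.cos(y),np.sin(y),0],[np.sin(y),-np.cos(y),0],[0,0,-1]])
    print("pos",s["eef_pos"].round(1),"t",s["time"],"rotvec tool deg",np.degrees((r.inv()*R.from_matrix(T)).as_rotvec()).round(2),"shift now-axes",(r.inv().apply(np.array(target)-s["eef_pos"])).round(1),"shift turned-axes",(T.T@(np.array(target)-s["eef_pos"])).round(1),"q",s["joint_pos"].round(2),"F",s["contact_force"].round(1),"M",s["moment"].round(2),"w",s["grip_width"].round(1),s["grip_force"])
E
python3 -c "
from h import *; go([449.3,152.4,57],7.4)"
```

```text
time: 3.68
eef_pos: [449.6, 160.3, 231.0]
eef_rot: [0.987, 0.16, -0.0, -0.0]
contact_force: [-0.7, -0.5, -0.4]
grip_width: 85.3
grip_force: 0.0Traceback (most recent call last):
  File "<string>", line 2, in <module>
    from h import *; go([449.3,152.4,57],7.4)
                     ~~^^^^^^^^^^^^^^^^^^^^^^
  File "h.py", line 23, in go
    print("pos",s["eef_pos"].round(1),"t",s["time"],"rotvec tool deg",np.degrees((r.inv()*R.from_matrix(T)).as_rotvec()).round(2),"shift now-axes",(r.inv().apply(np.array(target)-s["eef_pos"])).round(1),"shift turned-axes",(T.T@(np.array(target)-s["eef_pos"])).round(1),"q",s["joint_pos"].round(2),"F",s["contact_force"].round(1),"M",s["moment"].round(2),"w",s["grip_width"].round(1),s["grip_force"])
                                                                                                                                                                                                                                                                                                                                                                       ^^^^^^^^^^^^^^^^^^^^^
AttributeError: 'float' object has no attribute 'round'
```

```bash
sed -i 's/s\["grip_width"\].round(1)/s["grip_width"]/' h.py; python3 -m handwheel '[{"fingers":0,"x":0,"y":0,"z":0,"ax":0,"ay":0,"az":5.4},{"fingers":0,"x":0,"y":0,"z":0,"ax":0,"ay":0,"az":5.4},{"fingers":0,"x":-1.3,"y":7.8,"z":20,"ax":0,"ay":0,"az":0},{"fingers":0,"x":0,"y":0,"z":40,"ax":0,"ay":0,"az":0},{"fingers":0,"x":0,"y":0,"z":40,"ax":0,"ay":0,"az":0},{"fingers":0,"x":0,"y":0,"z":0,"ax":0,"ay":0,"az":0}]'
python3 -c "
from h import *; go([449.3,152.4,57],7.4)
for n in('top','side'):
    p,_=snap(n,n+'2')
    K=proj(n,[449.3,152.4,80])[0]; c=K.astype(int); print(c)
a=cv2.imread('pics/top2.png')[195:275,235:325];b=cv2.imread('pics/side2.png')[235:355,265:355]
cv2.imwrite('pics/c2.png',np.hstack([cv2.resize(a,(400,360)),cv2.resize(b,(300,360))]))"
```

```text
time: 4.42
eef_pos: [447.5, 149.0, 129.8]
eef_rot: [0.998, 0.064, -0.003, 0.0]
contact_force: [-0.4, -0.5, 0.1]
grip_width: 85.6
grip_force: 0.0
pos [447.5 149.  129.8] t 4.425 rotvec tool deg [-0.01  0.3  -0.1 ] shift now-axes [ 2.6 -3.1 72.8] shift turned-axes [ 2.2 -3.1 72.8] q [ 0.07  0.36  1.67 -0.    1.12  1.51] F [-0.4 -0.5  0.1] M [0.03 0.02 0.02] w 85.59628035287272 0.0
[272 233]
[307 307]
```

View pics/c2.png

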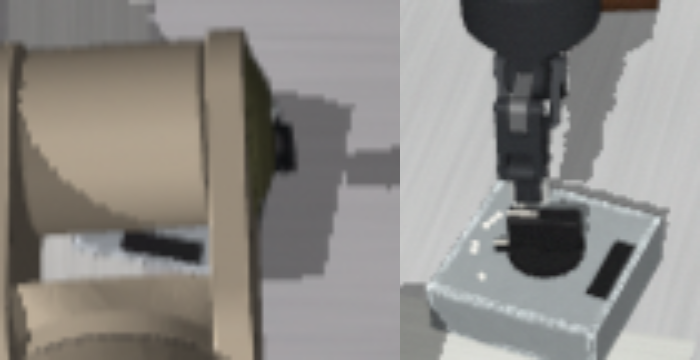

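The side crop shows the open fingers above the knob, with the bar between them. The arm hides the knob in the top view. I'll correct the small offset and descend.

```bash
python3 -m handwheel '[{"fingers":0,"x":2,"y":-3,"z":20,"ax":0,"ay":0,"az":0},{"fingers":0,"x":0,"y":0,"z":20,"ax":0,"ay":0,"az":0},{"fingers":0,"x":0,"y":0,"z":16,"ax":0,"ay":0,"az":0},{"fingers":0,"x":0,"y":0,"z":16,"ax":0,"ay":0,"az":0},{"fingers":0,"x":0,"y":0,"z":0,"ax":0,"ay":0,"az":0},{"fingers":0,"x":0,"y":0,"z":0,"ax":0,"ay":0,"az":0}]'
python3 -c "
from h import *; go([449.3,152.4,57],7.4)"
```

```text
time: 5.28
eef_pos: [451.4, 153.1, 60.7]
eef_rot: [0.998, 0.064, 0.001, -0.0]
contact_force: [-0.4, 0.3, 0.8]
grip_width: 85.7
grip_force: 0.0
pos [451.4 153.1  60.7] t 5.275 rotvec tool deg [ 0.01 -0.15 -0.05] shift now-axes [-2.2  0.4  3.7] shift turned-axes [-2.1  0.4  3.7] q [ 0.08  0.47  1.74 -0.    0.93  1.52] F [-0.4  0.3  0.8] M [ 0.05  0.02 -0.01] w 85.68917425962972 0.0
```

```bash
python3 -m handwheel '[{"fingers":0,"x":-2,"y":0.5,"z":3,"ax":0,"ay":0,"az":0},{"fingers":0.5,"x":0,"y":0,"z":0,"ax":0,"ay":0,"az":0},{"fingers":0.8,"x":0,"y":0,"z":0,"ax":0,"ay":0,"az":0},{"fingers":1,"x":0,"y":0,"z":0,"ax":0,"ay":0,"az":0},{"fingers":1,"x":0,"y":0,"z":0,"ax":0,"ay":0,"az":0},{"fingers":1,"x":0,"y":0,"z":0,"ax":0,"ay":0,"az":0},{"fingers":1,"x":0,"y":0,"z":0,"ax":0,"ay":0,"az":0},{"fingers":1,"x":0,"y":0,"z":0,"ax":0,"ay":0,"az":0}]'
python3 -c "
from h import *; go([449.3,152.4,57],7.4)"
```

```text
time: 6.28
eef_pos: [448.7, 152.8, 56.6]
eef_rot: [0.998, 0.064, 0.0, -0.0]
contact_force: [-1.0, 5.7, 4.0]
grip_width: 13.3
grip_force: 58.9
pos [448.7 152.8  56.6] t 6.275 rotvec tool deg [-0.04 -0.04 -0.05] shift now-axes [ 0.5  0.5 -0.4] shift turned-axes [ 0.5  0.5 -0.4] q [0.08 0.47 1.75 0.   0.92 1.52] F [-1.   5.7  4. ] M [ 0.8   0.13 -0.09] w 13.338310333525062 58.88934016227722
```

```bash
python3 -m handwheel '[{"fingers":1,"x":0,"y":0,"z":0,"ax":0,"ay":0,"az":7},{"fingers":1,"x":0,"y":0,"z":0,"ax":0,"ay":0,"az":7},{"fingers":1,"x":0,"y":0,"z":0,"ax":0,"ay":0,"az":7},{"fingers":1,"x":0,"y":0,"z":0,"ax":0,"ay":0,"az":7},{"fingers":1,"x":0,"y":0,"z":0,"ax":0,"ay":0,"az":6.4},{"fingers":1,"x":0,"y":0,"z":0,"ax":0,"ay":0,"az":0},{"fingers":1,"x":0,"y":0,"z":0,"ax":0,"ay":0,"az":0}]'
python3 -c "
from h import *; go([449.3,152.4,57],-27)"
```

```text
time: 7.15
eef_pos: [448.6, 152.4, 56.6]
eef_rot: [0.973, -0.233, 0.0, -0.0]
contact_force: [-2.0, 2.8, 5.4]
grip_width: 12.8
grip_force: 59.1
pos [448.6 152.4  56.6] t 7.15 rotvec tool deg [-0.01 -0.01  0.1 ] shift now-axes [ 0.6 -0.3 -0.4] shift turned-axes [ 0.6 -0.3 -0.4] q [0.08 0.47 1.75 0.   0.92 2.12] F [-2.   2.8  5.4] M [ 0.33  0.28 -0.05] w 12.791241204448124 59.07725751399994
```

```bash
python3 -m handwheel '[{"fingers":0,"x":0,"y":0,"z":0,"ax":0,"ay":0,"az":0},{"fingers":0,"x":0,"y":0,"z":0,"ax":0,"ay":0,"az":0},{"fingers":0,"x":0,"y":0,"z":0,"ax":0,"ay":0,"az":0},{"fingers":0,"x":0,"y":0,"z":0,"ax":0,"ay":0,"az":0},{"fingers":0,"x":0,"y":0,"z":-15,"ax":0,"ay":0,"az":0},{"fingers":0,"x":0,"y":0,"z":-40,"ax":0,"ay":0,"az":0},{"fingers":0,"x":0,"y":0,"z":-50,"ax":0,"ay":0,"az":0},{"fingers":0,"x":0,"y":0,"z":-30,"ax":0,"ay":0,"az":0}]'
python3 -c "
from h import *; go([501.8,-166,150],14.85)"
```

```text
time: 8.15
eef_pos: [448.9, 152.4, 193.6]
eef_rot: [0.972, -0.234, 0.001, -0.0]
contact_force: [-0.1, -0.2, -1.3]
grip_width: 85.1
grip_force: 0.0
pos [448.9 152.4 193.6] t 8.15 rotvec tool deg [-3.000e-02 -1.500e-01 -4.188e+01] shift now-axes [191.7 259.6  43.7] shift turned-axes [-30.5 321.3  43.6] q [ 0.08  0.28  1.57 -0.    1.29  2.12] F [-0.1 -0.2 -1.3] M [0.03 0.01 0.  ] w 85.14598468288982 0.0
```

```bash
python3 -m handwheel '[{"fingers":0,"x":0,"y":0,"z":0,"ax":0,"ay":0,"az":-10.5},{"fingers":0,"x":0,"y":0,"z":0,"ax":0,"ay":0,"az":-10.5},{"fingers":0,"x":0,"y":0,"z":0,"ax":0,"ay":0,"az":-10.5},{"fingers":0,"x":0,"y":0,"z":0,"ax":0,"ay":0,"az":-10.4},{"fingers":0,"x":-5,"y":53,"z":0,"ax":0,"ay":0,"az":0},{"fingers":0,"x":-5,"y":53,"z":0,"ax":0,"ay":0,"az":0},{"fingers":0,"x":-5,"y":53,"z":0,"ax":0,"ay":0,"az":0}]'
python3 -m handwheel '[{"fingers":0.2,"x":-5,"y":53,"z":0,"ax":0,"ay":0,"az":0},{"fingers":0.2,"x":-5,"y":53,"z":0,"ax":0,"ay":0,"az":0},{"fingers":0.2,"x":-5,"y":53,"z":0,"ax":0,"ay":0,"az":0},{"fingers":0.2,"x":0,"y":0,"z":40,"ax":0,"ay":0,"az":0},{"fingers":0.2,"x":0,"y":0,"z":0,"ax":0,"ay":0,"az":0},{"fingers":0.2,"x":0,"y":0,"z":0,"ax":0,"ay":0,"az":0}]'
python3 -c "
from h import *; go([501.8,-166,36],14.85)
for n in('top','side'): snap(n,n+'3')
a=cv2.imread('pics/top3.png')[195:275,235:325];b=cv2.imread('pics/side3.png')
cv2.imwrite('pics/c3.png',np.hstack([cv2.resize(a,(400,360),interpolation=2),cv2.resize(b[140:260,255:375],(360,360),interpolation=2)]))"
```

```text
time: 9.02
eef_pos: [474.9, -6.7, 191.4]
eef_rot: [0.992, 0.13, 0.0, 0.0]
contact_force: [0.0, 0.6, 1.1]
grip_width: 85.3
grip_force: 0.0
time: 9.78
eef_pos: [501.5, -162.4, 152.5]
eef_rot: [0.992, 0.13, 0.0, 0.0]
contact_force: [0.6, 1.3, 0.2]
grip_width: 68.6
grip_force: 0.0
pos [ 501.5 -162.4  152.5] t 9.775 rotvec tool deg [ 0.05 -0.05  0.05] shift now-axes [ -0.7   3.4 116.5] shift turned-axes [ -0.6   3.5 116.5] q [-0.54  0.41  1.49 -0.    1.24  0.77] F [0.6 1.3 0.2] M [ 0.01  0.02 -0.04] w 68.63053092301715 0.0
```

View pics/c3.png

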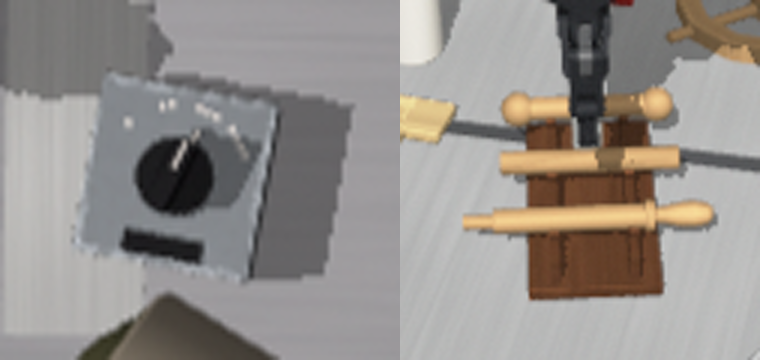

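The knob's line now points at the three-dot mark and the fingers are clear of it. They hang above the spoke, so I'll descend to grasp.

```bash
python3 -m handwheel '[{"fingers":0.2,"x":0,"y":3,"z":30,"ax":0,"ay":0,"az":0},{"fingers":0.2,"x":0,"y":0,"z":30,"ax":0,"ay":0,"az":0},{"fingers":0.2,"x":0,"y":0,"z":20,"ax":0,"ay":0,"az":0},{"fingers":0.2,"x":0,"y":0,"z":20,"ax":0,"ay":0,"az":0},{"fingers":0.2,"x":0,"y":0,"z":16,"ax":0,"ay":0,"az":0},{"fingers":0.2,"x":0,"y":0,"z":0,"ax":0,"ay":0,"az":0},{"fingers":0.2,"x":0,"y":0,"z":0,"ax":0,"ay":0,"az":0}]'
python3 -m handwheel '[{"fingers":0.5,"x":0,"y":0,"z":0,"ax":0,"ay":0,"az":0},{"fingers":0.7,"x":0,"y":0,"z":0,"ax":0,"ay":0,"az":0},{"fingers":1,"x":0,"y":0,"z":0,"ax":0,"ay":0,"az":0},{"fingers":1,"x":0,"y":0,"z":0,"ax":0,"ay":0,"az":0},{"fingers":1,"x":0,"y":0,"z":0,"ax":0,"ay":0,"az":0},{"fingers":1,"x":0,"y":0,"z":0,"ax":0,"ay":0,"az":0}]'
python3 -c "
from h import *; go([501.8,-166,36],14.85)"
```

```text
time: 10.75
eef_pos: [502.5, -165.7, 36.5]
eef_rot: [0.992, 0.129, 0.001, 0.001]
contact_force: [-0.1, -0.6, 1.0]
grip_width: 68.5
grip_force: 0.0
time: 11.5
eef_pos: [502.7, -166.8, 36.0]
eef_rot: [0.992, 0.129, 0.001, 0.001]
contact_force: [0.8, -5.5, 3.3]
grip_width: 18.2
grip_force: 58.5
pos [ 502.7 -166.8   36. ] t 11.5 rotvec tool deg [ 0.17 -0.09 -0.  ] shift now-axes [-0.6 -1.   0. ] shift turned-axes [-0.6 -1.   0. ] q [-0.54  0.57  1.62 -0.    0.95  0.77] F [ 0.8 -5.5  3.3] M [-0.82 -0.07  0.1 ] w 18.172766473748656 58.48290145397186
```

```bash
python3 -m handwheel '[{"fingers":1,"x":0,"y":0,"z":-15,"ax":0,"ay":0,"az":0},{"fingers":1,"x":0,"y":0,"z":-30,"ax":0,"ay":0,"az":0},{"fingers":1,"x":0,"y":0,"z":-40,"ax":0,"ay":0,"az":0},{"fingers":1,"x":0,"y":0,"z":-40,"ax":0,"ay":0,"az":0},{"fingers":1,"x":0,"y":0,"z":-20,"ax":0,"ay":0,"az":-8},{"fingers":1,"x":0,"y":0,"z":0,"ax":0,"ay":0,"az":-8},{"fingers":1,"x":0,"y":0,"z":0,"ax":0,"ay":0,"az":-8},{"fingers":1,"x":0,"y":0,"z":0,"ax":0,"ay":0,"az":-8}]'
python3 -m handwheel '[{"fingers":1,"x":0,"y":0,"z":0,"ax":0,"ay":0,"az":-8},{"fingers":1,"x":0,"y":0,"z":0,"ax":0,"ay":0,"az":-8},{"fingers":1,"x":0,"y":0,"z":0,"ax":0,"ay":0,"az":-8},{"fingers":1,"x":0,"y":0,"z":0,"ax":0,"ay":0,"az":-8.8},{"fingers":1,"x":0,"y":0,"z":0,"ax":0,"ay":0,"az":0},{"fingers":1,"x":0,"y":0,"z":0,"ax":0,"ay":0,"az":0}]'
python3 -c "
from h import *; go([475.9,186,161],79.7)"
```

```text
time: 12.5
eef_pos: [501.5, -165.1, 181.0]
eef_rot: [0.917, 0.4, 0.0, -0.0]
contact_force: [0.5, 0.1, -1.1]
grip_width: 18.2
grip_force: 58.5
time: 13.25
eef_pos: [501.7, -165.4, 180.6]
eef_rot: [0.769, 0.639, 0.0, -0.0]
contact_force: [0.4, -0.5, -0.7]
grip_width: 18.2
grip_force: 58.5
pos [ 501.7 -165.4  180.6] t 13.25 rotvec tool deg [-0.   -0.01 -0.21] shift now-axes [340.8 -89.5  19.7] shift turned-axes [341.1 -88.2  19.6] q [-0.54  0.39  1.44  0.    1.31 -0.36] F [ 0.4 -0.5 -0.7] M [ 0.01  0.02 -0.03] w 18.17740333341699 58.50552141666412
```

```bash
python3 -m handwheel '[{"fingers":1,"x":20,"y":-12,"z":0,"ax":0,"ay":0,"az":-0.2},{"fingers":1,"x":40,"y":-12,"z":0,"ax":0,"ay":0,"az":0},{"fingers":1,"x":45,"y":-12,"z":0,"ax":0,"ay":0,"az":0},{"fingers":1,"x":45,"y":-12,"z":0,"ax":0,"ay":0,"az":0},{"fingers":1,"x":45,"y":-12,"z":0,"ax":0,"ay":0,"az":0},{"fingers":1,"x":45,"y":-12,"z":10,"ax":0,"ay":0,"az":0},{"fingers":1,"x":40,"y":-12,"z":10,"ax":0,"ay":0,"az":0},{"fingers":1,"x":20,"y":-4,"z":0,"ax":0,"ay":0,"az":0}]'
python3 -m handwheel '[{"fingers":1,"x":20,"y":0,"z":0,"ax":0,"ay":0,"az":0},{"fingers":1,"x":0,"y":0,"z":0,"ax":0,"ay":0,"az":0},{"fingers":1,"x":0,"y":0,"z":0,"ax":0,"ay":0,"az":0},{"fingers":1,"x":0,"y":0,"z":0,"ax":0,"ay":0,"az":0}]'
python3 - <<'E'
from h import *; go([475.9,186,161],79.7)
px={}
for n in('top','side'):
    p,d=snap(n,n+'4')
    for q in("tenon","handle_end","lens"):
        r=spotter.place_of(n,q); print(n,q,[(np.round(k["at"],1).tolist(),round(k["p"],2)) for k in r[:2]], [atz(n,k["at"],180).round(1) for k in r[:2]])
    for k in spotter.cut_out(n,"spoke")[:2]:
        X=cloud(n,d,k["region"]);X=X[(X[:,2]>150)&(X[:,2]<200)]
        print(n,len(X),k["p"])
        if len(X)>50:
            c=X.mean(0);v=np.linalg.svd(X-c,full_matrices=False)[2][0]; v*=np.sign(v[1]); s=(X-c)@v; print(c.round(1),v.round(3),"ends",(c+v*s.min()).round(1),(c+v*s.max()).round(1)); 
            for lo in np.arange(-100,100,25):
                m=(s>lo)&(s<lo+25); 
                if m.sum()>5: print("   ",lo,m.sum(),X[m].mean(0).round(1),X[m][:,2].min().round(),X[m][:,2].max().round())
a=cv2.imread('pics/top4.png')[150:280,140:320];b=cv2.imread('pics/side4.png')[220:420,180:340]
cv2.imwrite('pics/c4.png',np.hstack([cv2.resize(a,(440,318),interpolation=2),cv2.resize(b,(254,318),interpolation=2)]))
E
```

```text
time: 14.25
eef_pos: [467.1, 147.2, 159.9]
eef_rot: [0.767, 0.642, -0.001, -0.001]
contact_force: [1.0, -0.7, -1.0]
grip_width: 18.4
grip_force: 58.6
time: 14.75
eef_pos: [471.7, 164.3, 160.4]
eef_rot: [0.767, 0.641, -0.0, 0.0]
contact_force: [-0.5, -0.5, -1.0]
grip_width: 18.0
grip_force: 58.6
pos [471.7 164.3 160.4] t 14.75 rotvec tool deg [-0.    0.01  0.07] shift now-axes [22.1  0.3 -0.6] shift turned-axes [22.1  0.2 -0.6] q [ 0.1   0.36  1.55 -0.    1.23  0.28] F [-0.5 -0.5 -1. ] M [-0.02 -0.01 -0.02] w 18.045835840542637 58.57576847076416
top tenon [([276.2, 233.3], 0.57)] [array([[443.9, 135.9, 180. ]])]
top handle_end [([301.6, 228.4], 0.53)] [array([[456.5,  73.5, 180. ]])]
top lens [([183.7, 204.4], 0.6)] [array([[513.6, 366.1, 180. ]])]
top 113 0.42
[460.2  89.5 187.7] [ 0.15   0.988 -0.047] ends [457.3  70.2 188.6] [463.3 109.4 186.8]
    -25 58 [458.8  80.9 188.1] 179.0 197.0
    0 55 [461.7  98.5 187.3] 179.0 193.0
side tenon [([264.1, 316.8], 0.66)] [array([[493.3, 272.5, 180. ]])]
side handle_end [([312.2, 237.6], 0.76), ([319.4, 210.7], 0.74)] [array([[458.8,  55.9, 180. ]]), array([[463.5, -28.7, 180. ]])]
side lens [([241.5, 362.2], 0.57)] [array([[501.5, 372.2, 180. ]])]
side 540 0.68
[476.  205.4 186.1] [ 0.196  0.98  -0.019] ends [449.4  72.7 188.6] [488.3 266.6 184.9]
    -100 28 [454.  119.6 185.2] 178.0 191.0
    -50 74 [472.6 170.8 187.7] 173.0 193.0
    -25 116 [473.5 193.1 187. ] 176.0 192.0
    0 124 [477.7 217.5 186.8] 175.0 194.0
    25 128 [482.7 240.8 185.1] 172.0 193.0
    50 48 [487.2 261.1 182.4] 175.0 187.0
```

View pics/c4.png

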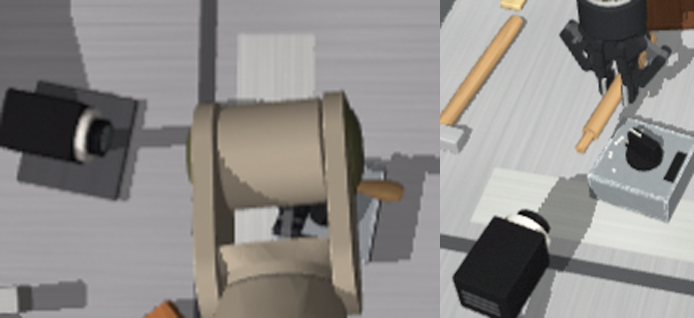

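The spoke is gripped at its middle, level, with the tenon towards the lens. The selector still points at three dots. I'll make the final approach and check it with an overlay.

```bash
python3 -m handwheel '[{"fingers":1,"x":10,"y":0,"z":-0.5,"ax":0,"ay":0,"az":0},{"fingers":1,"x":10,"y":0,"z":0,"ax":0,"ay":0,"az":0},{"fingers":1,"x":1.5,"y":0,"z":0,"ax":0,"ay":0,"az":0},{"fingers":1,"x":0,"y":0,"z":0,"ax":0,"ay":0,"az":0},{"fingers":1,"x":0,"y":0,"z":0,"ax":0,"ay":0,"az":0},{"fingers":1,"x":0,"y":0,"z":0,"ax":0,"ay":0,"az":0}]'
python3 - <<'E'
from h import *; go([475.4,185.7,161],79.7)
s=bot.read_state(); r=R.from_quat(s["eef_rot"]).as_matrix(); T=s["eef_pos"]; g=T-19*r[:,2]; ux=r[:,0]
print("grasp",g.round(1),ux.round(3))
dv=np.array([np.cos(np.radians(79.7)),np.sin(np.radians(79.7)),0]); lat=np.array([-dv[1],dv[0],0]); O=np.array([519.4,429.3,180])
L=O-62.6*dv; print("lens",L.round(1),"tip",(g+105*ux).round(1), "gap",(L-g-105*ux)@dv,"lat",(L-g-105*ux)@lat)
ims=[]
for n in('top','side'):
    p,d=snap(n,n+'5'); k=4
    x0,y0,w,h=(130,150,190,120) if n=='top' else (170,215,180,200)
    im=cv2.resize(p[y0:y0+h,x0:x0+w,::-1],None,fx=k,fy=k,interpolation=2)
    def pt(X): return tuple(int(v) for v in ((proj(n,X)[0]-[x0,y0]+.5)*k))
    for z in(-27,27):
        q=[O+a*40*dv+b*30*lat+[0,0,z] for a,b in((-1,-1),(-1,1),(1,1),(1,-1))]
        for i in range(4): cv2.line(im,pt(q[i]),pt(q[(i+1)%4]),(0,255,0),1)
    cv2.circle(im,pt(L),4,(0,0,255),1); cv2.circle(im,pt(g+105*ux),4,(255,0,0),1); cv2.circle(im,pt(g-97*ux),4,(255,0,255),1); cv2.line(im,pt(L),pt(L-285*dv+0),(0,255,255),1)
    ims.append(im)
    r_=spotter.place_of(n,"tenon"); print(n,[(k_["at"],k_["p"],atz(n,k_["at"],180).round(1)) for k_ in r_[:2]])
h=600
ims=[cv2.resize(i,None,fx=f,fy=f) for i,f in zip(ims,(0.6,0.48))]
H=max(i.shape[0] for i in ims); print([i.shape for i in ims])
cv2.imwrite('pics/c5.png',np.hstack([cv2.copyMakeBorder(i,0,H-i.shape[0],0,0,cv2.BORDER_CONSTANT) for i in ims])[:, :800])
cv2.imwrite('pics/c6.png',ims[1])
E
```

```text
time: 16.0
eef_pos: [475.5, 185.9, 160.8]
eef_rot: [0.767, 0.642, -0.0, 0.0]
contact_force: [0.1, -1.6, -0.1]
grip_width: 18.1
grip_force: 58.6
pos [475.5 185.9 160.8] t 16.0 rotvec tool deg [-0.    0.01  0.14] shift now-axes [-0.2 -0.  -0.2] shift turned-axes [-0.2 -0.  -0.2] q [ 0.14  0.38  1.52 -0.    1.24  0.32] F [ 0.1 -1.6 -0.1] M [ 0.02 -0.    0.01] w 18.08036324308168 58.57374608516693
grasp [475.5 185.9 179.8] [ 0.176  0.984 -0.   ]
lens [508.2 367.7 180. ] tip [494.  289.3 179.8] gap 79.704559864656 lat 0.03305869894293653
top [([414.8, 208.3], 0.75, array([[ 508.5, -205.3,  180. ]]))]
side [([262.6, 326.0], 0.68, array([[489.8, 292.8, 180. ]]))]
[(288, 456, 3), (384, 346, 3)]
```

View pics/c5.png

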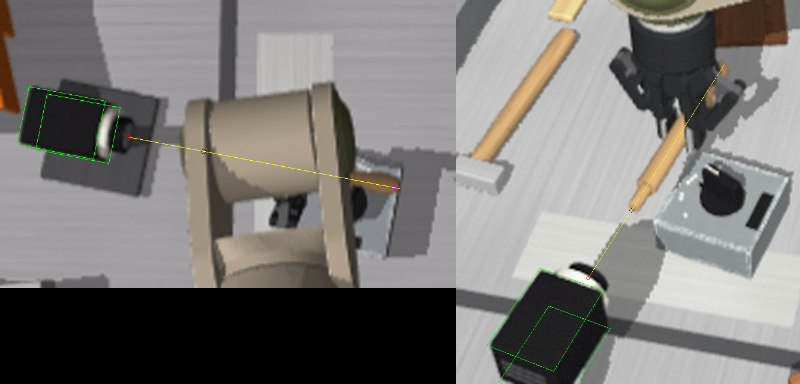

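```bash
python3 - <<'E'
from h import *
s=bot.read_state(); r=R.from_quat(s["eef_rot"]).as_matrix(); g=s["eef_pos"]-19*r[:,2]; ux=r[:,0]; n='side'
p=cv2.imread('pics/side5.png'); x0,y0,w,h,k=220,235,100,130,4.6
im=cv2.resize(p[y0:y0+h,x0:x0+w],None,fx=k,fy=k,interpolation=2)
pt=lambda X: tuple(int(v) for v in ((proj(n,X)[0]-[x0,y0]+.5)*k))
for sg in(1,-1):
    c=viewer.calibration(n); e=np.array(c["R"]).T@[0,0,1]; side=np.cross(ux,e); side/=np.linalg.norm(side)
    for a,b,rad in((-42,80,10),(80,105,6)): cv2.line(im,pt(g+a*ux+sg*rad*side),pt(g+b*ux+sg*rad*side),(0,255,0),1)
cv2.line(im,pt(g+105*ux),pt(g+185*ux),(0,255,255),1)
cv2.imwrite('pics/c7.png',im)
E
```

```text
(no output)
```

View pics/c7.png

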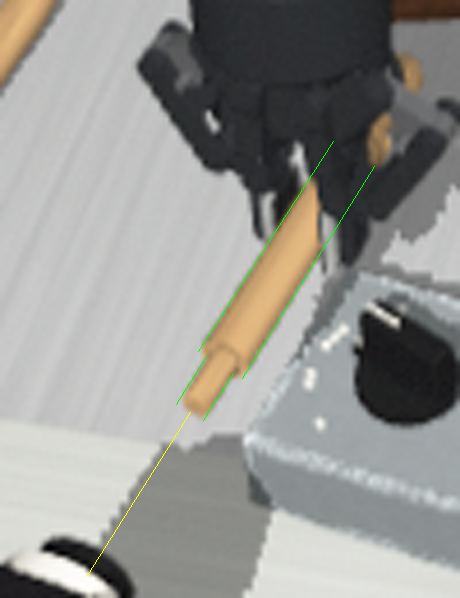

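The overlay of the expected spoke matches the picture to about 1 px, with the tenon tip at crop pixel (197,410). The selector is at three dots and the lens is in line, so I'm handing in.

```bash
python3 -c "
from h import *; print(order.close_job())"
```

```text
the job is handed in; nothing more can be done
None
```

I clicked the selector to the three-dot mark and let go. The job is handed in with the spoke held level at lens height, its tenon pointing into the lens and its end about 80 mm away by my measurement; the judge's verdict was not shown.

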